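# Start the vane tester and hold a rotor vane over its sensors

### The job

Start the grey bench tester: twist its red spring-return handle clockwise (seen from above) to its stop and let go, so that it springs back. Then pick up the two-bladed steel rotor vane by its brass hub, carry it over the red socket rack (not round its ends; nothing may touch the rack), and finish holding it level and still about 1 cm above the tester's two orange sensor posts, centred between them with one blade over each, not touching the tester. Leave the tin, the black socket and the wrench where they are; the program ends with the vane still held in the air.

Things in the scene. Friction and masses are not known exactly. Their poses are not given: they have to be found in the camera images.
- switch (a joint): the tester's red start handle: 0 at rest, grows as it is turned clockwise seen from above, hard stop at 1.05 rad; a spring of about 0.15 N m brings it back to 0 when let go
- switch_grip (a point): the red start handle, an upright flat bar 44 long, 12 thick and 32 high on a short stem; this point is on the vertical turning axis, 2 mm above the bar's half height and 87 above the table; its x axis runs along the bar (turning with it), so it is pinched across y. The bar spans 69 to 101 mm above the table, the tester's flat top lies at 60 mm; nothing else within 60 mm of the handle sticks up
- sensors (a point): the tester's two orange sensor posts (20 diameter, 15 high, white dot on top) standing on the grey fixed case, 240 x 160 and 60 high; this point is half-way between the posts at the height of their top faces, 75 mm above the table; the posts stand 30 mm to either side of it along its x axis; z is up. The handle's axis lies 125 mm from it along -y
- vane_mid (a point): the loose rotor vane, 0.3 to 0.5 kg: a steel two-bladed plate 84 long (along its x axis), 30 wide and 10 thick (with a 40 diameter round middle), lying flat, and a brass square hub 20 x 20 mm, sides parallel to x and y, rising from the middle of the plate to 70 mm above the vane's underside; this point is on the hub's axis, 35 mm above the underside. The two blades are alike. Stands hub up on the table, on the far side of the rack from the tester
- rack_top (a point): fixed red socket rack with chrome sockets standing in it, 340 long (its x axis) by 44 wide, between the vane and the tester; this point is over its middle at its highest level, 80 mm above the table
- tin_mid (a point): loose grease tin, green with a steel lid, 62 diameter, 48 high; this point is at its centre; to be left alone
- socket_mid (a point): loose black deep socket standing on the table, 32 diameter, 62 high; this point is at its centre; to be left alone
- wrench: loose steel wrench about 200 long lying beyond the tester; to be left alone
Mind the look-alikes: they are no part of the job. What is shaped like the part that bears vane_mid but brown is not meant.

How it is judged (in metres and radians):
On the way, in this order (a step that is already met when the one before it is completed fails the run):
1. the start handle is turned to its stop (value of joint switch above 0.95 rad), for 0.1 s.
2. the start handle is let go and has sprung back (value of joint switch below 0.12 rad and contact force between switch and the fingers below 0.1 N), for 0.2 s.
3. the vane is lifted off the table (height (world z) of vane_mid above 0.075 m and contact force between vane and the fingers above 1 N), for 0.1 s.
4. the vane passes over the rack, not round its ends (y of vane_mid in the frame of rack_top between -0.06 and 0.06 m and x of vane_mid in the frame of rack_top between -0.19 and 0.19 m and z of vane_mid in the frame of rack_top above 0.03 m), for 0.02 s.
At the end, for the whole second after the job is handed in: Vane held by the fingers, hub up, still (under 2 cm/s), level (0.1 rad), centred within 8 mm between the sensor posts, blades within 0.15 rad of their line, underside 3 to 18 mm above their tops, not touching the tester; start handle back at rest (under 0.12 rad) (horizontal distance between vane_mid and sensors below 0.008 m and z of vane_mid in the frame of sensors between 0.038 and 0.053 m and angle between the x axis of vane_mid and the x axis of sensors, either way round below 0.15 rad and angle between vane_mid's own z axis and vertical below 0.1 rad and linear speed of vane below 0.02 m/s and contact force between vane and the fingers above 1 N and contact force between vane and tester below 0.05 N and value of joint switch below 0.12 rad); the arm keeps its last pose, push and grip.
It fails at once if the socket rack is touched (over 1 N) (contact force between rack and anything else above 1 N).
It fails at once if the vane touches the tester (over 1 N) (contact force between vane and tester above 1 N).
It fails at once if the tin is moved more than 15 mm (distance of tin_mid from where it was at the start of the episode above 0.015 m).
It fails at once if the black socket is moved more than 15 mm (distance of socket_mid from where it was at the start of the episode above 0.015 m).
It fails at once if the wrench is moved more than 15 mm (distance of wrench from where it was at the start of the episode above 0.015 m).
It also fails if it takes over 64 s, if anything falls off the work surface, if the arm or the gripper's body presses on something with over 40 N, if the wrist force passes 120 N, or if a joint passes its speed limit or range.

### The arm

A 6-joint arm with a two-finger parallel gripper is mounted at the origin on the work surface. World frame = base frame: x ahead of the robot, y to its left, z up, the work surface at z = 0. Lengths are in mm, angles in rad, forces in N, time in s.
With the tool pointing down it reaches from about 275 to 1000 mm from the base axis. Payload 8.4 kg.
Tool frame: the origin (TCP) lies between the finger pads; the fingertips stand r.finger_overhang ahead of it and the grasp point (between the pads) is the TCP (r.finger_overhang is the distance from the TCP to the fingertips, in mm); z points along the fingers, y is the line along which they close (so a half turn about z gives the same grasp; the last joint's range is limited). The gripper opens to 85 mm and grips with 20 to 120 N. Pads are 22 mm wide; open, the fingers measure 114 mm over their backs; the gripper's body (76 mm by 85 mm) begins 54 mm behind the grasp point. The pads swing forward as they close: fully open they stand 13 mm farther back than shut.
Start: joints at [1.172, 0.353, 1.633, -0, 1.155, -0.002], TCP at [241.542, 576.442, 250.281] pointing down, gripper open.
Joint ranges: [-2.63, 2.63], [-0.92, 2.1], [0.06, 2.66], [-1.3, 4.44], [0, 2.69], [-3.02, 3.02]. Speed limits (rad/s): [2.22, 2.22, 2.79, 3.14, 3.14, 3.14].

### API

Orientations are given as [roll, pitch, yaw] about the fixed x, y, z axes, in that order (R = Rz(yaw) Ry(pitch) Rx(roll)).
In Python, from rig import r, cams, sign_off gives the robot as it stands.
- The arm moves only by the shell command python3 -m crank 'ROWS' [FORCE]. ROWS is JSON, a list of rows, each a list of 7 numbers: the shift along the tool's x, y, z in m, then the turn, a rotation vector about the tool's x, y, z in rad, then the closure, from 0 (fully open) to 1 (shut). In form: [[dx, dy, dz, ax, ay, az, gripper], ...]. A call has 1 to 5 rows; each row is the pose to reach, as a shift and turn from the pose commanded when the call began, along the tool's axes at that moment; what a row does not reach only later rows make up. A row lasts 1/10 s, in which the tool goes at most 50 mm and 8.59 degrees, less where a joint would pass 70% of its speed; a pose out of reach is approached as far as the arm can. A call with a gripper value outside its range is refused whole. The fingers move at their own pace and stop on an object; FORCE is the grip in N (left out, the last holds). Time passes only in rows, so rows that repeat a pose let the fingers close. It gives the time, the measured TCP pose, the force, the opening and the grip force at its end, in the units of the state.
- r.sense(): the state, without advancing time (a new reading comes with each control period).
- cams.grab_frame(name): name is "scene" or "top" or "wrist"; returns a dict with "image" (480x640x3 uint8, red, green, blue), "fx", "fy", "cx", "cy" (pixels), "D" ([k1, k2, p1, p2, k3] as OpenCV has them; the pictures are not rectified), "position" and "orientation" of the camera in the world. Camera axes: x right, y down, z forward; pixel columns grow to the right and rows downward; lengths in mm; the calibration is good to about 2 mm. A picture is of the moment at which its call begins. There is no depth.
- sign_off(): hands the job in; it is judged then, once.
The state is a dict: "clock": time; "qpos": joint angles; "qvel": joint speeds; "joint_efforts": joint torques, N m; "eef_pos": TCP position; "tcp_rot": TCP orientation; "contact_force": force on the tool from outside, world axes, zero at the start; "wrist_torque": the same for the moment, N m; "opening": opening from 0.0 (shut) to 1.0 (fully open); "grasp_force": force on a finger pad.
Only numpy, scipy, OpenCV 4.12 (cv2) and the standard library are available. Lean on these libraries where they do the work, as an engineer would, in place of code of your own. Each camera call takes 0.05 s, during which the arm holds its last target. There are 200 camera calls.

## Working session

There is one attempt and no reset: what is moved stays moved. The work goes in short steps, Python scripts to look and compute and a shell command to move; the robot and the scene stay as the last step left them, time stands still between calls to the robot, and variables do not carry over. Pictures are saved under pics/ and viewed, at most 10 in all, crops included, and the job is handed in when it is done.

```bash
mkdir -p pics; ls; python3 - <<'E'
from rig import r,cams
import cv2,json
for n in("scene","top"):
    f=cams.grab_frame(n)
    cv2.imwrite(f"pics/{n}0.png",f["image"][:,:,::-1])
    print(n,{k:v for k,v in f.items() if k!="image"})
print(r.sense(),r.finger_overhang)
E
```

```text
pics
scene {'fx': 600.6006291869734, 'fy': 600.6006291869734, 'cx': 319.8538520556232, 'cy': 241.5365611598397, 'D': array([-0.0034363,  0.       ,  0.       ,  0.       ,  0.       ]), 'position': array([1076.0020821 ,  685.2593621 , 1054.03628398]), 'orientation': array([-2.46744917,  0.01737195,  2.38420338])}
top {'fx': 468.5106736029693, 'fy': 468.5106736029693, 'cx': 317.26327286090304, 'cy': 240.39428010933668, 'D': array([-0.04840289,  0.        ,  0.        ,  0.        ,  0.        ]), 'position': array([ 471.97385651,   91.3551089 , 1257.52571955]), 'orientation': array([-3.07302016, -0.00421901, -1.559647  ])}
{'clock': 0.1, 'qpos': array([ 1.17156727e+00,  3.53564013e-01,  1.63405060e+00, -1.34352259e-05,
        1.15521475e+00, -2.41227159e-03]), 'qvel': array([-0.00049802, -0.00288962, -0.00229511,  0.00025399,  0.000437  ,
       -0.00117689]), 'joint_efforts': array([-5.48105309e-04, -6.06360483e+01, -3.42819607e+01, -1.23520890e-04,
        3.90622139e-03,  2.57484248e-05]), 'eef_pos': array([241.40701573, 576.05950417, 249.64995672]), 'tcp_rot': array([-3.14035591e+00,  9.30159599e-06,  2.74478131e+00]), 'contact_force': array([ 0.14953261, -0.20035771,  0.22822681]), 'wrist_torque': array([ 0.04057423,  0.00963598, -0.01835158]), 'grasp_force': 0.0, 'opening': 1.0033893403364536} 19.0
```

View pics/top0.png

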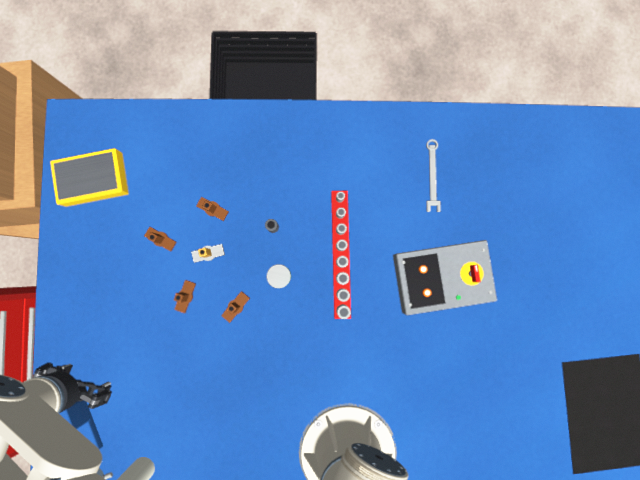

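View pics/scene0.png

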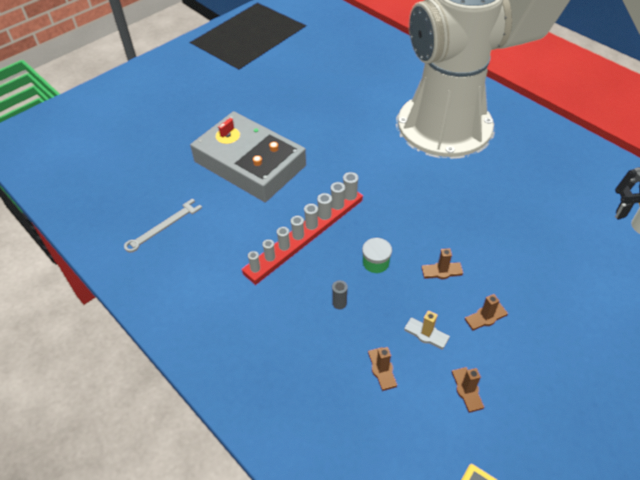

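The top view shows the tester at about (446,277), with its posts at (423,269) and (427,293) and the red handle at (474,273). The rack is at (342,255), the tin at (279,276) and the socket at (272,226).

Vane candidates are (207,253) steel with a brass hub, and brown ones at (212,208), (160,238), (185,296) and (236,306). The one at (207,253) fits, being the only steel and brass one. I'll confirm it in an enlarged crop.

```bash
cat > h.py <<'E'
import numpy as np,cv2
from scipy.spatial.transform import Rotation as R
def ray(f,px,z):
    K=np.array([[f["fx"],0,f["cx"]],[0,f["fy"],f["cy"]],[0,0,1]])
    u=cv2.undistortPoints(np.array(px,float).reshape(-1,1,2),K,f["D"])[:,0]
    d=np.c_[u,np.ones(len(u))]@R.from_euler("xyz",f["orientation"]).as_matrix().T
    return f["position"]+d*((np.atleast_1d(z)-f["position"][2])/d[:,2])[:,None]
E
python3 - <<'E'
from rig import cams
import cv2,numpy as np
f=cams.grab_frame("top");im=np.ascontiguousarray(f["image"][:,:,::-1])
a=cv2.resize(im[228:278,182:232],(400,400),interpolation=cv2.INTER_CUBIC)
b=cv2.resize(im[225:325,390:500],None,fx=4,fy=4,interpolation=cv2.INTER_CUBIC)[:400]
cv2.imwrite("pics/crop.png",np.hstack([a,b[:,:400]]))
from h import ray
hsv=cv2.cvtColor(im,cv2.COLOR_BGR2HSV)
def blobs(m,x0,y0,x1,y1,z,n):
    k=np.zeros(m.shape[:2],np.uint8);k[y0:y1,x0:x1]=m[y0:y1,x0:x1]
    c,l,s,ce=cv2.connectedComponentsWithStats(k)
    for i in range(1,c):
        if s[i,4]>8:
            ys,xs=np.nonzero(l==i);rc=cv2.minAreaRect(np.c_[xs,ys].astype(np.float32))
            print(n,ce[i].round(1),s[i,4],rc[1:],ray(f,[ce[i]],z)[0].round(1),ray(f,cv2.boxPoints(rc),z)[:,:2].round(0).tolist())
blobs(cv2.inRange(hsv,(5,60,150),(22,255,255)),405,255,440,305,75,"post")
r_=cv2.inRange(hsv,(0,150,60),(6,255,255))|cv2.inRange(hsv,(172,150,60),(180,255,255))
blobs(r_,455,255,490,290,101,"handle")
blobs(r_,325,180,360,330,25,"rack")
blobs(255-cv2.inRange(hsv,(95,120,0),(125,255,255)),190,240,227,266,10,"vane")
blobs(cv2.inRange(hsv,(12,80,60),(30,255,255)),190,240,227,266,70,"hub")
blobs(255-cv2.inRange(hsv,(95,120,0),(125,255,255)),385,235,505,320,60,"case")
E
```

```text
post [422.9 268.7] 41 ((8.0, 8.0), 90.0) [ 484.5 -180.6   75. ] [[494.0, -171.0], [494.0, -191.0], [474.0, -191.0], [474.0, -171.0]]
post [426.8 292.2] 40 ((8.0, 8.0), 90.0) [ 425.5 -190.4   75. ] [[436.0, -181.0], [436.0, -201.0], [416.0, -201.0], [416.0, -181.0]]
handle [474.4 273.9] 88 ((16.071182250976562, 6.4559454917907715), 74.05460357666016) [ 472.7 -303.2  101. ] [[491.0, -290.0], [495.0, -306.0], [457.0, -317.0], [453.0, -301.0]]
rack [339.5 248.1] 1067 ((127.13062286376953, 16.42391586303711), 88.63607025146484) [536.9  28.4  25. ] [[689.0, 52.0], [690.0, 8.0], [355.0, -2.0], [354.0, 41.0]]
vane [207.5 252.7] 429 ((15.764815330505371, 32.25723648071289), 75.96376037597656) [521.5 379.5  10. ] [[531.0, 427.0], [553.0, 343.0], [512.0, 332.0], [490.0, 415.0]]
hub [204.4 252.2] 93 ((8.0, 12.0), 90.0) [520.2 373.7  70. ] [[531.0, 390.0], [531.0, 360.0], [511.0, 359.0], [510.0, 390.0]]
case [444.7 277.3] 5990 ((62.84421157836914, 95.89122009277344), 81.15818786621094) [ 463.2 -240.2   60. ] [[522.0, -106.0], [563.0, -352.0], [404.0, -375.0], [365.0, -131.0]]
```

View pics/crop.png

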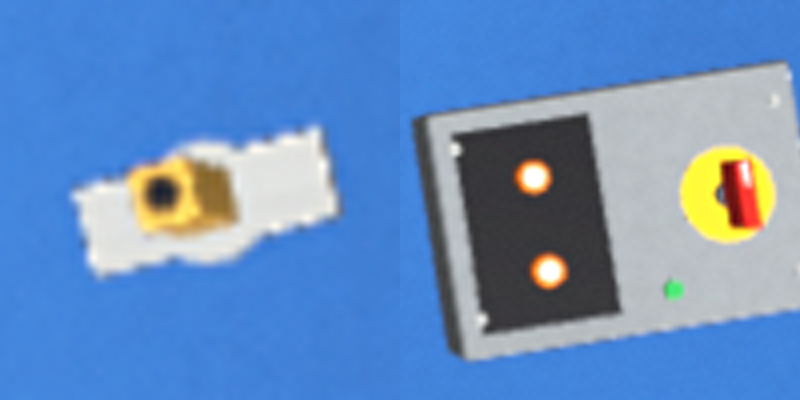

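The crop confirms the vane: a steel plate with a brass hub, plate centre at about px (207.5,252.8) and long axis at about 104.5° in the world. The posts give sensors ≈ (455,−185.5) with x axis at about 9.4°, which puts the handle axis near (475.6,−308.8). I'll move towards the tester first.

```bash
cat > d.py <<'E'
import sys,numpy as np
from rig import r
from scipy.spatial.transform import Rotation as R
def show():
    s=r.sense();print("t",round(s["clock"],2),"pos",s["eef_pos"].round(1),"rot",s["tcp_rot"].round(4),"q6",s["qpos"][5].round(2),"open",round(s["opening"],3),"gf",round(s["grasp_force"],1),"F",s["contact_force"].round(1));return s
if __name__=="__main__":
    s=show();x,y,z,yaw=map(float,sys.argv[1:])
    A=R.from_euler("xyz",s["tcp_rot"]);B=R.from_euler("xyz",[np.pi,0,yaw])
    print("delta",(A.inv().apply(np.array([x,y,z])-s["eef_pos"])/1000).round(4),(A.inv()*B).as_rotvec().round(3))
E
for i in 1; do
python3 -m crank '[[-0.0305,-0.0396,0,0,0,0,0],[-0.061,-0.0792,0,0,0,0,0],[-0.0915,-0.1188,0,0,0,0,0],[-0.122,-0.1584,0,0,0,0,0],[-0.1525,-0.198,0,0,0,0,0]]'
python3 -m crank '[[-0.0305,-0.0396,0,0,0,0,0],[-0.061,-0.0792,0,0,0,0,0],[-0.0915,-0.1188,0,0,0,0,0],[-0.122,-0.1584,0,0,0,0,0],[-0.1525,-0.198,0,0,0,0,0]]'
python3 -m crank '[[-0.0305,-0.0396,0,0,0,0,0],[-0.061,-0.0792,0,0,0,0,0],[-0.0915,-0.1188,0,0,0,0,0],[-0.122,-0.1584,0,0,0,0,0],[-0.1525,-0.198,0,0,0,0,0]]'
done; python3 d.py 475.6 -308.8 250 0.165
```

```text
clock: 0.65
eef_pos: [305.6, 332.9, 250.1]
tcp_rot: [-3.141, 0.0, 2.745]
contact_force: [1.4, 0.5, 1.0]
opening: 1.001
grasp_force: 0.0
clock: 1.15
eef_pos: [369.8, 91.5, 250.5]
tcp_rot: [3.141, 0.001, 2.745]
contact_force: [1.1, 0.0, 0.3]
opening: 0.999
grasp_force: 0.0
clock: 1.65
eef_pos: [433.9, -150.5, 250.4]
tcp_rot: [3.141, 0.0, 2.744]
contact_force: [0.8, 0.2, -0.3]
opening: 1.002
grasp_force: 0.0
t 1.65 pos [ 433.9 -150.5  250.4] rot [3.1414e+00 4.0000e-04 2.7442e+00] q6 -1.51 open 1.002 gf 0.0 F [ 0.8  0.2 -0.3]
delta [-0.0997 -0.1299  0.0004] [ 1.000e-03 -0.000e+00  2.579e+00]
```

```bash

python3 -m crank '[[-0.0305,-0.0396,0,0,0,0.14,0],[-0.061,-0.0792,0,0,0,0.28,0],[-0.0915,-0.1188,0,0,0,0.42,0],[-0.0997,-0.1299,0,0,0,0.56,0],[-0.0997,-0.1299,0,0,0,0.7,0]]' >/dev/null
python3 -m crank '[[0,0,0,0,0,0.14,0],[0,0,0,0,0,0.28,0],[0,0,0,0,0,0.42,0],[0,0,0,0,0,0.56,0],[0,0,0,0,0,0.7,0]]' >/dev/null
python3 -m crank '[[0,0,0,0,0,0.14,0],[0,0,0,0,0,0.28,0],[0,0,0,0,0,0.42,0],[0,0,0,0,0,0.56,0],[0,0,0,0,0,0.7,0]]' >/dev/null
python3 -m crank '[[0,0,0,0,0,0.14,0],[0,0,0,0,0,0.28,0],[0,0,0,0,0,0.42,0],[0,0,0,0,0,0.479,0],[0,0,0,0,0,0.479,0]]'
python3 d.py 475.6 -308.8 250 0.165
python3 - <<'E'
from rig import cams
import cv2
f=cams.grab_frame("wrist");cv2.imwrite("pics/w1.png",f["image"][:,:,::-1])
import pickle;pickle.dump(f,open("w1.pkl","wb"));print(f["position"],f["orientation"],f["fx"],f["D"])
E
```

```text
clock: 3.65
eef_pos: [475.6, -306.5, 250.1]
tcp_rot: [-3.141, 0.0, 0.165]
contact_force: [-0.5, 0.6, 0.6]
opening: 0.994
grasp_force: 0.0
t 3.65 pos [ 475.6 -306.5  250.1] rot [-3.1413e+00  3.0000e-04  1.6510e-01] q6 0.83 open 0.994 gf 0.0 F [-0.5  0.6  0.6]
delta [-0.0003  0.0023  0.0001] [-0.  0.  0.]
[ 551.58473575 -293.43101755  373.27540617] [ 2.83706636e+00  4.30206128e-04 -1.40502043e+00] 402.58332072558966 [-0.09310439  0.          0.          0.          0.        ]
```

View pics/w1.png

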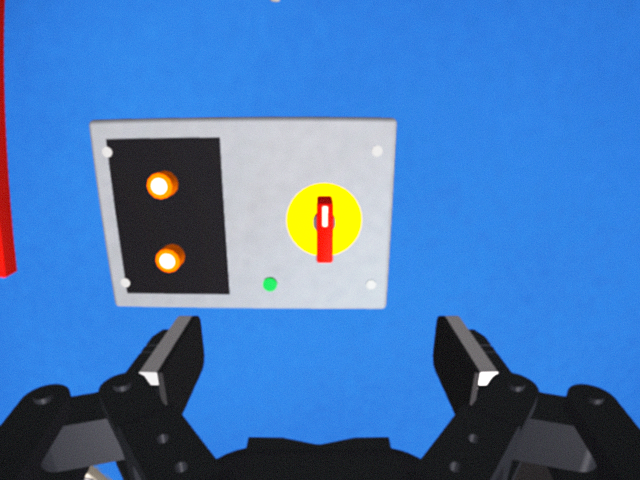

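The wrist view shows the yellow disc centre at about (324,219), post dots at (160,185) and (168,260), and the red bar running vertically in the image (x≈325), parallel to tool x.

```bash
python3 - <<'E'
import pickle,cv2,numpy as np
from h import ray
f=pickle.load(open("w1.pkl","rb"));hsv=cv2.cvtColor(f["image"],cv2.COLOR_RGB2HSV)
def comps(m,mn):
    c,l,s,ce=cv2.connectedComponentsWithStats(m);return [(l==i,ce[i]) for i in range(1,c) if s[i,4]>mn]
y=cv2.inRange(hsv,(25,150,150),(35,255,255));h=cv2.convexHull(np.argwhere(y[:,:]>0)[:,::-1].astype(np.int32))
e=cv2.fitEllipse(h);print("disc",e[0],ray(f,[e[0]],61)[0].round(1))
w=cv2.inRange(hsv,(0,0,235),(180,60,255));w[:160]=0;w[280:]=0;w[:,:140]=0;w[:,200:]=0
P=[ray(f,[c],75)[0] for _,c in comps(w,20)];print(np.round(P,1))
P.sort(key=lambda p:p[0]);d=P[1]-P[0];print("mid",(P[0]+P[1])/2,"ang",np.arctan2(d[1],d[0]),np.linalg.norm(d))
k=(cv2.inRange(hsv,(0,150,60),(8,255,255))|cv2.inRange(hsv,(172,150,60),(180,255,255)));k[:190]=0;k[270:]=0;k[:,:300]=0;k[:,350:]=0
b=cv2.minAreaRect(np.argwhere(k>0)[:,::-1].astype(np.float32));print(b)
print(ray(f,[(317,262),(332,262),(318.5,231),(330.5,231)],[101,101,101,101]).round(1))
E
```

```text
disc (323.61993408203125, 219.078369140625) [ 476.4 -310.3   61. ]
[[ 484.9 -182.2   75. ]
 [ 425.7 -191.9   75. ]]
mid [ 455.29061035 -187.05672138   75.        ] ang 0.16267235031201757 60.07393596293145
((324.5, 229.0), (64.0, 17.0), 90.0)
[[ 453.9 -308.8  101. ]
 [ 455.7 -319.5  101. ]
 [ 476.9 -306.1  101. ]
 [ 478.3 -314.4  101. ]]
```

```bash

python3 -m crank '[[0,0.002,0.03,0,0,0,0],[0,0.002,0.06,0,0,0,0],[0,0.002,0.09,0,0,0,0],[0,0.002,0.09,0,0,0,0],[0,0.002,0.09,0,0,0,0]]' >/dev/null
python3 d.py 476 -310.3 87 0.165
```

```text
t 4.2 pos [ 476.  -308.5  160.5] rot [-3.1409e+00  8.0000e-04  1.6690e-01] q6 0.83 open 0.999 gf 0.0 F [ 0.1 -0.   0.1]
delta [-0.0002  0.0018  0.0735] [-0.001  0.001  0.002]
```

```bash

python3 -m crank '[[0,0.0018,0.03,0,0,0,0],[0,0.0018,0.055,0,0,0,0],[0,0.0018,0.0735,0,0,0,0],[0,0.0018,0.0735,0,0,0,0],[0,0.0018,0.0735,0,0,0,0]]' >/dev/null
python3 d.py 476 -310.3 87 0.165
python3 -m crank '[[0,0,0,0,0,0,0.5],[0,0,0,0,0,0,0.7],[0,0,0,0,0,0,1],[0,0,0,0,0,0,1],[0,0,0,0,0,0,1]]' 50
python3 -m crank '[[0,0,0,0,0,0,1],[0,0,0,0,0,0,1],[0,0,0,0,0,0,1]]' 50
python3 d.py 476 -310.3 87 0.165
```

```text
t 4.7 pos [ 477.2 -310.9   88.4] rot [ 3.1404e+00 -1.3000e-03  1.6620e-01] q6 0.82 open 1.001 gf 0.0 F [ 0.6  1.  -0. ]
delta [-0.0011 -0.0008  0.0014] [ 0.001 -0.001  0.001]
clock: 5.2
eef_pos: [476.5, -310.5, 87.2]
tcp_rot: [3.141, -0.0, 0.166]
contact_force: [-2.3, -3.4, 29.6]
opening: 0.143
grasp_force: 24.7
clock: 5.5
eef_pos: [476.5, -310.6, 87.5]
tcp_rot: [3.141, -0.0, 0.166]
contact_force: [-0.3, -0.7, 7.6]
opening: 0.131
grasp_force: 89.3
t 5.5 pos [ 476.5 -310.6   87.5] rot [ 3.1411e+00 -4.0000e-04  1.6560e-01] q6 0.83 open 0.131 gf 89.3 F [-0.3 -0.7  7.6]
delta [-0.0005 -0.0004  0.0005] [ 0.    -0.     0.001]
```

The bar is gripped. Turning it clockwise (+az), then checking.

```bash

python3 -m crank '[[0,0,0,0,0,0.13,1],[0,0,0,0,0,0.26,1],[0,0,0,0,0,0.39,1],[0,0,0,0,0,0.52,1],[0,0,0,0,0,0.65,1]]'
python3 -m crank '[[0,0,0,0,0,0.1,1],[0,0,0,0,0,0.2,1],[0,0,0,0,0,0.3,1],[0,0,0,0,0,0.37,1],[0,0,0,0,0,0.42,1]]'
python3 -m crank '[[0,0,0,0,0,0.02,1],[0,0,0,0,0,0.02,1],[0,0,0,0,0,0.02,1],[0,0,0,0,0,0.02,1]]'
python3 - <<'E'
from d import show
s=show();print(s["wrist_torque"],0.165-s["tcp_rot"][2])
from rig import cams
import cv2
f=cams.grab_frame("wrist");cv2.imwrite("pics/w2.png",f["image"][:,:,::-1])
E
```

```text
clock: 6.0
eef_pos: [476.5, -311.5, 87.6]
tcp_rot: [3.14, -0.002, -0.489]
contact_force: [-3.6, -5.8, 5.9]
opening: 0.133
grasp_force: 89.3
clock: 6.5
eef_pos: [476.2, -312.0, 87.5]
tcp_rot: [3.14, -0.002, -0.906]
contact_force: [-5.9, -7.5, 5.5]
opening: 0.135
grasp_force: 89.7
clock: 6.9
eef_pos: [476.2, -312.0, 87.6]
tcp_rot: [3.14, -0.002, -0.922]
contact_force: [-4.8, -7.6, 6.0]
opening: 0.133
grasp_force: 90.0
t 6.9 pos [ 476.2 -312.    87.6] rot [ 3.1399e+00 -2.4000e-03 -9.2220e-01] q6 1.91 open 0.133 gf 90.0 F [-4.8 -7.6  6. ]
[-1.10289939  0.66637757  0.6186929 ] 1.0872461825229645
```

View pics/w2.png

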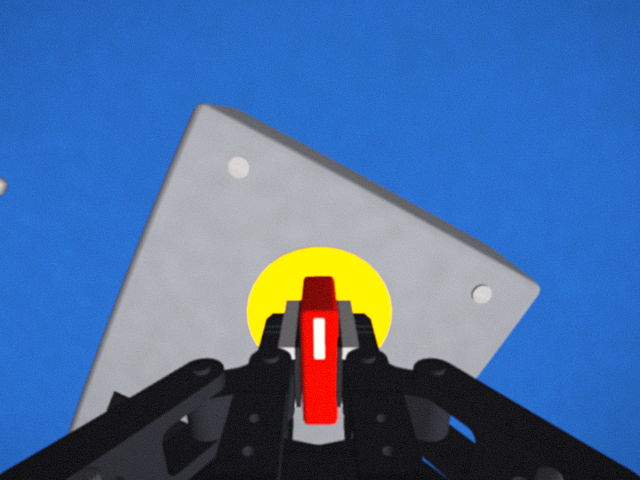

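The bar (320,350) sits squarely between the pads and has turned about 1.08 rad. The moment of about 0.6 N m, above the spring's 0.15, means it is at the stop. Releasing.

```bash

python3 -m crank '[[0,0,0,0,0,0,0],[0,0,0,0,0,0,0],[0,0,0,0,0,0,0],[0,0,0,0,0,0,0],[0,0,0,0,0,0,0]]'
python3 -m crank '[[0,0,-0.03,0,0,0,0],[0,0,-0.06,0,0,0,0],[0,0,-0.1,0,0,0,0],[0,0,-0.15,0,0,0,0],[0,0,-0.2,0,0,0,0]]'
python3 d.py 521.5 379.5 287 1.824
python3 - <<'E'
from rig import cams
import cv2,numpy as np
f=cams.grab_frame("wrist");cv2.imwrite("pics/w3.png",f["image"][:,:,::-1])
E
```

```text
clock: 7.45
eef_pos: [476.1, -310.0, 86.5]
tcp_rot: [3.141, 0.001, -0.924]
contact_force: [-0.4, -0.5, 0.4]
opening: 0.965
grasp_force: 0.0
clock: 7.95
eef_pos: [475.8, -309.8, 288.2]
tcp_rot: [3.141, 0.001, -0.924]
contact_force: [1.1, -1.9, -0.3]
opening: 1.0
grasp_force: 0.0
t 7.95 pos [ 475.8 -309.8  288.2] rot [ 3.1412e+00  1.3000e-03 -9.2410e-01] q6 1.91 open 1.0 gf 0.0 F [ 1.1 -1.9 -0.3]
delta [-0.5225 -0.4518  0.0017] [-2.000e-03  1.000e-03 -2.748e+00]
```

View pics/w3.png

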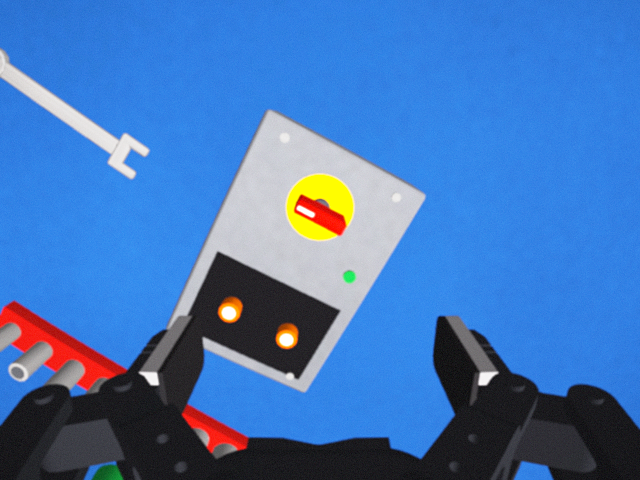

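The handle has sprung back, the bar at (320,214) parallel to the case again. Next the vane: turn in place, then translate.

```bash

for c in 1; do
python3 -m crank '[[0,0,0,0,0,-0.14,0],[0,0,0,0,0,-0.28,0],[0,0,0,0,0,-0.42,0],[0,0,0,0,0,-0.56,0],[0,0,0,0,0,-0.7,0]]' 
python3 -m crank '[[0,0,0,0,0,-0.14,0],[0,0,0,0,0,-0.28,0],[0,0,0,0,0,-0.42,0],[0,0,0,0,0,-0.56,0],[0,0,0,0,0,-0.7,0]]' 
python3 -m crank '[[0,0,0,0,0,-0.14,0],[0,0,0,0,0,-0.28,0],[0,0,0,0,0,-0.42,0],[0,0,0,0,0,-0.56,0],[0,0,0,0,0,-0.7,0]]' 
python3 -m crank '[[0,0,0,0,0,-0.14,0],[0,0,0,0,0,-0.28,0],[0,0,0,0,0,-0.42,0],[0,0,0,0,0,-0.56,0],[0,0,0,0,0,-0.648,0]]' 
python3 -m crank '[[0.047,0.015,0,0,0,0,0],[0.094,0.031,0,0,0,0,0],[0.141,0.046,0,0,0,0,0],[0.188,0.062,0,0,0,0,0],[0.234,0.077,0,0,0,0,0]]'
python3 -m crank '[[0.047,0.015,0,0,0,0,0],[0.094,0.031,0,0,0,0,0],[0.141,0.046,0,0,0,0,0],[0.188,0.062,0,0,0,0,0],[0.234,0.077,0,0,0,0,0]]'
python3 -m crank '[[0.047,0.015,0,0,0,0,0],[0.094,0.031,0,0,0,0,0],[0.141,0.046,0,0,0,0,0],[0.188,0.062,0,0,0,0,0],[0.188,0.062,0,0,0,0,0]]'
done >/dev/null
python3 d.py 521.5 379.5 287 1.824
python3 - <<'E'
from rig import cams
import cv2,pickle
f=cams.grab_frame("wrist");cv2.imwrite("pics/w4.png",f["image"][:,:,::-1]);pickle.dump(f,open("w4.pkl","wb"))
E
```

```text
t 11.5 pos [520.7 384.4 285.8] rot [ 3.1412e+00 -2.0000e-03  1.8277e+00] q6 0.38 open 1.005 gf 0.0 F [ 0.5 -0.9 -0.6]
delta [-0.005  -0.0005 -0.0012] [ 0.    -0.002  0.004]
```

View pics/w4.png

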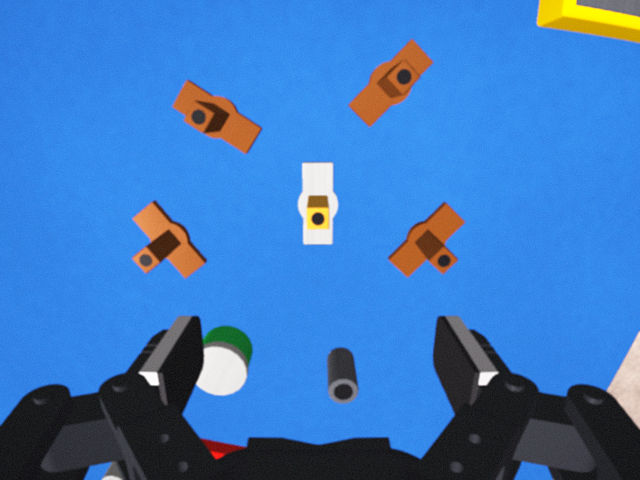

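The steel and brass vane is at (318,204) with its hub top at (318,217) and its long axis vertical in the image. The brown ones lie well clear. Measuring it.

```bash
python3 - <<'E'
import pickle,cv2,numpy as np
from h import ray
f=pickle.load(open("w4.pkl","rb"));hsv=cv2.cvtColor(f["image"],cv2.COLOR_RGB2HSV)
m=255-cv2.inRange(hsv,(95,100,0),(125,255,255));k=np.zeros_like(m);k[150:260,285:350]=m[150:260,285:350]
b=cv2.minAreaRect(np.argwhere(k>0)[:,::-1].astype(np.float32));c=cv2.boxPoints(b);print(b)
C=ray(f,c,10);print(C[:,:2].round(1),C.mean(0).round(1))
ya=(k>0)
def rowmid(y):xs=np.nonzero(ya[y])[0];return xs.mean(),y
p=ray(f,[rowmid(y) for y in (168,172,176,232,236,240)],10);d=p[:3].mean(0)-p[3:].mean(0);print("ang",np.arctan2(d[1],d[0]))
ye=cv2.inRange(hsv,(20,120,180),(32,255,255))&k;ys,xs=np.nonzero(ye);print(xs.min(),xs.max(),ys.min(),ys.max())
print("hub",ray(f,[((xs.min()+xs.max())/2,(ys.min()+ys.max())/2)],70).round(1))
E
python3 d.py 521.5 379.5 287 1.824
```

```text
((317.5, 203.0), (82.0, 39.0), 90.0)
[[492.9 415.2]
 [529.9 425. ]
 [552.4 343.9]
 [513.2 333.6]] [522.1 379.4  10. ]
ang 1.835490509586356
307 328 208 228
hub [[522.2 379.5  70. ]]
t 11.55 pos [520.5 381.6 285.6] rot [-3.1407 -0.      1.8273] q6 0.37 open 1.005 gf 0.0 F [-0.2  0.1 -0.3]
delta [-0.0023  0.0004 -0.0014] [-0.001 -0.     0.003]
```

```bash

python3 -m crank '[[-0.002,0.001,0.04,0,0,-0.007,0],[-0.002,0.001,0.085,0,0,-0.007,0],[-0.002,0.001,0.13,0,0,-0.007,0],[-0.002,0.001,0.15,0,0,-0.007,0],[-0.002,0.001,0.15,0,0,-0.007,0]]' >/dev/null
python3 -m crank '[[0,0,0,0,0,0,0],[0,0,0,0,0,0,0]]' >/dev/null
python3 d.py 522.1 379.5 40 1.835
```

```text
t 12.25 pos [523.8 377.5 138.7] rot [ 3.1390e+00 -9.0000e-04  1.8304e+00] q6 0.36 open 1.0 gf 0.0 F [-0.2  0.1  0.1]
delta [ 0.0023 -0.0013  0.0987] [ 0.003 -0.001 -0.005]
```

```bash

python3 -m crank '[[0.0023,-0.0013,0.035,0.002,0,-0.005,0],[0.0023,-0.0013,0.07,0.002,0,-0.005,0],[0.0023,-0.0013,0.0985,0.002,0,-0.005,0],[0.0023,-0.0013,0.0985,0.002,0,-0.005,0],[0.0023,-0.0013,0.0985,0.002,0,-0.005,0]]' >/dev/null
python3 d.py 522.1 379.5 40 1.835
python3 -m crank '[[0,0,0,0,0,0,0.4],[0,0,0,0,0,0,0.6],[0,0,0,0,0,0,1],[0,0,0,0,0,0,1],[0,0,0,0,0,0,1]]' 80
python3 -m crank '[[0,0,0,0,0,0,1],[0,0,0,0,0,0,1],[0,0,0,0,0,0,1]]' 80
python3 -m crank '[[0,0,-0.01,0,0,0,1],[0,0,-0.03,0,0,0,1],[0,0,-0.06,0,0,0,1],[0,0,-0.1,0,0,0,1],[0,0,-0.15,0,0,0,1]]'
python3 d.py 522.1 379.5 190 1.835
python3 - <<'E'
from rig import cams
import cv2
f=cams.grab_frame("wrist");cv2.imwrite("pics/w5.png",f["image"][:,:,::-1])
E
```

```text
t 12.75 pos [521.6 379.6  39.8] rot [-3.1409e+00 -5.0000e-04  1.8357e+00] q6 0.36 open 0.999 gf 0.0 F [-0.2  0.8  1. ]
delta [-0.0002  0.0005 -0.0002] [-0.001 -0.     0.001]
clock: 13.25
eef_pos: [521.2, 379.3, 39.0]
tcp_rot: [-3.14, -0.0, 1.836]
contact_force: [-0.0, 1.1, 4.5]
opening: 0.223
grasp_force: 78.0
clock: 13.55
eef_pos: [521.2, 379.3, 39.0]
tcp_rot: [-3.14, -0.0, 1.836]
contact_force: [-0.3, -1.6, 6.3]
opening: 0.222
grasp_force: 78.1
clock: 14.05
eef_pos: [519.6, 378.0, 187.8]
tcp_rot: [-3.135, 0.002, 1.836]
contact_force: [1.4, 0.4, -4.3]
opening: 0.223
grasp_force: 78.5
t 14.05 pos [519.6 378.  187.8] rot [-3.1351e+00  1.7000e-03  1.8358e+00] q6 0.36 open 0.223 gf 78.5 F [ 1.4  0.4 -4.3]
delta [ 0.0008  0.0028 -0.0022] [-0.006  0.002  0.001]
```

View pics/w5.png

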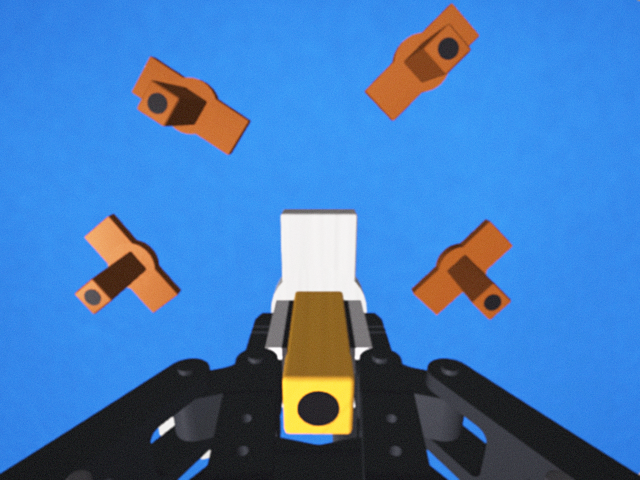

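The vane is held squarely, the hub at (318,350) between the pads with the plate level. Raising it and turning it to the posts' line.

```bash
for c in 1; do
python3 -m crank '[[0,0,-0.02,0,0,0,1],[0,0,-0.04,0,0,0.1,1],[0,0,-0.05,0,0,0.2,1],[0,0,-0.05,0,0,0.3,1],[0,0,-0.05,0,0,0.4,1]]' 
python3 -m crank '[[0,0,0,0,0,0.11,1],[0,0,0,0,0,0.22,1],[0,0,0,0,0,0.33,1],[0,0,0,0,0,0.44,1],[0,0,0,0,0,0.55,1]]' 
python3 -m crank '[[0,0,0,0,0,0.11,1],[0,0,0,0,0,0.22,1],[0,0,0,0,0,0.33,1],[0,0,0,0,0,0.44,1],[0,0,0,0,0,0.5,1]]' 
python3 -m crank '[[0,0,0,0,0,0.1,1],[0,0,0,0,0,0.19,1],[0,0,0,0,0,0.223,1],[0,0,0,0,0,0.223,1],[0,0,0,0,0,0.223,1]]' 
done >/dev/null
python3 d.py 455.3 -187 237 0.163
```

```text
t 16.1 pos [520.9 379.  238. ] rot [3.1411e+00 2.7000e-03 1.6400e-01] q6 2.03 open 0.222 gf 79.0 F [-0.2 -0.5 -4.5]
delta [-0.1571  0.5477  0.0017] [0.001 0.003 0.001]
```

```bash
for c in 1; do
python3 -m crank '[[-0.005,0.017,0,0,0,0,1],[-0.015,0.053,0,0,0,0,1],[-0.026,0.09,0,0,0,0,1],[-0.037,0.127,0,0,0,0,1],[-0.048,0.164,0,0,0,0,1]]' 
python3 -m crank '[[-0.0105,0.037,0,0,0,0,1],[-0.021,0.074,0,0,0,0,1],[-0.032,0.11,0,0,0,0,1],[-0.042,0.147,0,0,0,0,1],[-0.053,0.184,0,0,0,0,1]]' 
python3 -m crank '[[-0.0105,0.037,0,0,0,0,1],[-0.021,0.074,0,0,0,0,1],[-0.032,0.11,0,0,0,0,1],[-0.042,0.147,0,0,0,0,1],[-0.048,0.167,0,0,0,0,1]]' 
python3 -m crank '[[-0.004,0.017,0,0,0,0,1],[-0.008,0.033,0,0,0,0,1],[-0.008,0.033,0,0,0,0,1],[-0.008,0.033,0,0,0,0,1],[-0.008,0.033,0,0,0,0,1]]' 
done
python3 d.py 455.3 -187 160 0.163
```

```text
clock: 16.6
eef_pos: [499.6, 207.5, 238.4]
tcp_rot: [3.141, 0.002, 0.164]
contact_force: [0.9, -0.6, -4.5]
opening: 0.228
grasp_force: 79.1
clock: 17.1
eef_pos: [477.0, 17.5, 238.7]
tcp_rot: [3.141, 0.002, 0.164]
contact_force: [1.6, -0.5, -4.2]
opening: 0.222
grasp_force: 79.1
clock: 17.6
eef_pos: [456.5, -155.9, 238.9]
tcp_rot: [3.14, 0.002, 0.162]
contact_force: [0.8, 1.3, -5.0]
opening: 0.224
grasp_force: 79.5
clock: 18.1
eef_pos: [454.8, -186.5, 238.7]
tcp_rot: [-3.141, 0.002, 0.163]
contact_force: [0.2, 0.7, -4.9]
opening: 0.225
grasp_force: 79.5
t 18.1 pos [ 454.8 -186.5  238.7] rot [-3.1415e+00  2.2000e-03  1.6310e-01] q6 1.02 open 0.225 gf 79.5 F [ 0.2  0.7 -4.9]
delta [0.0006 0.0006 0.0787] [-0.     0.002  0.   ]
```

```bash

python3 -m crank '[[0.0003,0.0002,0.03,0,0.002,0,1],[0.0003,0.0002,0.06,0,0.002,0,1],[0.0003,0.0002,0.085,0,0.002,0,1],[0.0003,0.0002,0.09,0,0.002,0,1],[0.0003,0.0002,0.09,0,0.002,0,1]]' >/dev/null
python3 d.py 455.2 -186.6 124 0.163
```

```text
t 18.6 pos [ 455.  -186.5  148.4] rot [-3.1408e+00  1.4000e-03  1.6370e-01] q6 1.02 open 0.226 gf 79.3 F [-0.8  0.5 -4.3]
delta [0.0002 0.0001 0.0244] [-0.001  0.001  0.001]
```

```bash

python3 -m crank '[[0.0002,0.0001,0.01,0,0.001,0,1],[0.0002,0.0001,0.017,0,0.001,0,1],[0.0002,0.0001,0.022,0,0.001,0,1],[0.0002,0.0001,0.024,0,0.001,0,1],[0.0002,0.0001,0.024,0,0.001,0,1]]'
python3 -m crank '[[0,0,0,0,0,0,1],[0,0,0,0,0,0,1],[0,0,0,0,0,0,1]]' >/dev/null
python3 d.py 455.2 -186.6 124 0.163
python3 - <<'E'
from rig import cams
import cv2,numpy as np
f=cams.grab_frame("scene")["image"][90:220,170:330];g=cams.grab_frame("wrist")["image"]
cv2.imwrite("pics/end.png",np.hstack([cv2.resize(f,(400,325),interpolation=cv2.INTER_CUBIC),cv2.resize(g,(400,300))[:].copy() if 0 else cv2.resize(g,(400,325))])[:,:,::-1])
E
```

```text
clock: 19.1
eef_pos: [455.4, -187.3, 124.6]
tcp_rot: [3.142, -0.001, 0.163]
contact_force: [-0.5, 1.2, -4.5]
opening: 0.222
grasp_force: 79.6
t 19.4 pos [ 455.6 -187.4  124.9] rot [ 3.1411e+00 -1.4000e-03  1.6280e-01] q6 1.01 open 0.222 gf 79.7 F [-0.1  0.1 -4.7]
delta [-0.0003 -0.0008  0.0009] [ 0.    -0.001 -0.   ]
```

View pics/end.png

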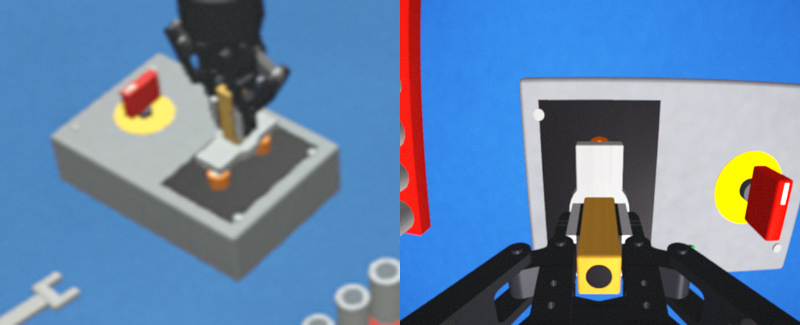

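The vane hangs above the posts. The far post (599,140) is centred behind the blade (598), there is a gap below the plate, and the handle is at rest. TCP is within 1 mm of target, so I'm handing in.

```bash
python3 -c "from rig import sign_off;print(sign_off())"
```

```text
the job is handed in; nothing more can be done
None
```

I turned the tester's handle to its stop and it sprang back, then carried the vane over the rack; it was held level about 1 cm above the two sensor posts when I handed the job in at 19.5 s, with no verdict returned.

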